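# Open the extraction and hold the fettling hood's visor at its mark

## Robot

A 6-joint arm with a two-finger parallel gripper is mounted at the origin on the work surface. World frame = base frame: x ahead of the robot, y to its left, z up, the work surface at z = 0. Lengths are in mm, angles in degrees, forces in N, time in s.
With the tool pointing down it reaches from about 300 to 850 mm from the base axis. Payload 4.2 kg.
Tool frame: the origin (TCP) lies at the very end of the fingers, on their centre line; the grasp point (between the pads) lies 19 mm behind it; z points along the fingers, y is the line along which they close (so a half turn about z gives the same grasp; the last joint's range is limited). The gripper opens to 91 mm and grips with 3 to 60 N. Pads are 32 mm wide; open, the fingers measure 118 mm over their backs; the gripper's body (76 mm by 178 mm) begins 60 mm behind the grasp point.
Start: joints at [-71.62, 18.312, 89.639, -0, 72.044, -1.146], TCP at [192.192, -541.946, 213.976] pointing down, gripper open.
Joint ranges: [-177.97, 177.97], [-48.28, 115.42], [12.27, 149.76], [-77.06, 257.06], [2.81, 150.46], [-146.56, 146.56]. Speed limits (degrees/s): [147.25, 147.25, 180, 180, 180, 180].

## Interface

Orientations are given as [roll, pitch, yaw] about the fixed x, y, z axes, in that order (R = Rz(yaw) Ry(pitch) Rx(roll)).
In Python, from workcell import * gives the robot as it stands.
- The arm moves only by the tool move_arm, never from a script. Its argument "motion" is a list of rows, each a list of 3 entries, a list of its own where there are three numbers: the finger opening in mm, from 0 to 91.2, then the shift along the world's x, y, z in units of 25 mm (1.0 is 25 mm), then the turn, a rotation vector about the world's x, y, z in units of 4 degrees (1.0 is 4 degrees). In form: [[grip, [x, y, z], [ax, ay, az]], ...]. A call has 1 to 20 rows; each row shifts and turns the commanded pose from where the row before left it; what a row does not reach is not made up. A row lasts 1/12 s, in which the tool goes at most 41.7 mm and 7.16 degrees, less where a joint would pass 70% of its speed; a pose out of reach is approached as far as the arm can. A call with a number of a shift or a turn outside -1 to 1 is refused whole. A call with a gripper value outside its range is refused whole. The fingers move at their own pace and stop on an object; "grip_force" is the grip in N (left out, the last holds). Time passes only in rows, so rows that do not move let the fingers close. It gives the time, the measured TCP pose, the force, the opening and the grip force at its end, in the units of the state.
- state(): the state, without advancing time (a new reading comes with each control period).
- grab_frame(name): name is "scene" or "top"; returns the picture (480x640x3 uint8, blue, green, red); there is no depth.
- camera_info(name): a dict with "fx", "fy", "cx", "cy" (pixels), "rvec" (rotation vector, rad) and "tvec" (3), from world to camera coordinates, as OpenCV has them. Camera axes: x right, y down, z forward; pixel columns grow to the right and rows downward; lengths in mm; the calibration is good to about 2 mm. A picture is of the moment at which its call begins. camera_info takes no time and is no camera call.
- job_done(): hands the job in; it is judged then, once.
The state is a dict: "time_s": time; "qpos": joint angles; "qvel": joint speeds; "effort": joint torques, N m; "ee_pos": TCP position; "ee_rot": TCP orientation; "force": force on the tool from outside, world axes, zero at the start; "torque": the same for the moment, N m; "gripper_width": finger opening in mm; "gripper_force": force on a finger pad.
Only numpy, scipy, OpenCV 4.12 (cv2) and the standard library are available. Lean on these libraries where they do the work, as an engineer would, in place of code of your own. Each camera call takes 0.05 s, during which the arm holds its last target. There are 200 camera calls.

## Task

The vase in the dust hood is to be taken out by a workmate. First throw the extraction lever on top of the blue housing into its green-marked middle notch, and only then raise the clear visor by its black handle until its yellow pointer stands level with the red clip on the quadrant. Finish while holding the visor there by the handle (it falls shut if let go), and leave the clip and all the ware and tools around where they are.

Things in the scene. Friction and masses are not known exactly. Their poses are not given: they have to be found in the camera images.
- hood: White sheet-metal dust hood fixed to the table, 275 mm deep (x -125 to 150), 340 wide (y -170 to 170), front wall 113 high with two hand ports, back wall 206, sloping visor on top. On its left (+y) the blue extractor housing (x -100 to 150, y 170 to 320, 100 high). Origin: centre of the white box's underside, on the table. x away from its front, y to the left, z up; yaw within 0.2 rad
- visor (a joint): Angle of the visor, rad: 0 shut (pane slopes down 0.392 rad towards the hood's front), growing as the front edge rises; level at 0.392; opens to 1.25. Clear pane in an aluminium frame, 340 mm wide, 249 mm from hinge to front edge, 8 thick, 0.5 to 0.8 kg. Free hinge (0.03 N m friction): it falls shut by itself; 2.5 to 4.5 N to carry at the handle
- visor_hinge (a point): Middle of the visor's hinge line, at (120, 0, 210) mm in the hood's frame; the hinge axis is the hood's y axis
- visor_handle (a point): Middle of the black handle's round bar, 12 mm thick, along the hood's y, 120 mm between its posts, its middle 32 mm above the 8 mm frame. It lies 222 mm from the hinge line along the pane and 40 mm square off the pane's underside, which passes through the hinge line. x along the pane towards the hinge, y along the bar, z square off the pane, upward
- visor_pointer (a point): The yellow pointer on the visor's right (-y) edge, 6 mm thick, 150 mm from the hinge line, beside the quadrant; it turns with the visor, x along the pane towards the hinge
- clip (a joint): Setting of the red clip on the quadrant, rad, on the same scale as the visor's angle: the pointer is level with the clip's middle when the two are equal. Between 0.45 and 0.85; stiffly clamped
- clip_mark (a point): Middle of the red clip (20 mm long along the arc, 34 mm across it) on the quadrant, an upright aluminium arc of 150 mm radius about the hinge line, 186 mm to the right of the hood's middle. x points along the radius to the hinge line
- damper (a joint): Angle of the extraction lever, rad: 0 shut (leans 0.6 rad towards the hood's front), 0.6 upright in the middle notch, marked green on the notched plate beside the lever, 1.2 full (leans 0.6 rad away). Spring detents pull it into the notches at 0, 0.6 and 1.2 (up to about 4.5 N at the knob) and keep it there when let go. It starts in the shut notch
- damper_pivot (a point): Pivot of the extraction lever, at (0, 260, 112) mm in the hood's frame; the lever swings about the hood's y axis
- damper_knob (a point): Middle of the black ball knob (30 mm diameter) at the lever's end, 100 mm from the pivot. The notched plate beside the lever (+y side) reaches 64 mm from the pivot; a steel elbow pipe (hood x 68 to 132, y 168 to 245, up to 167 mm high) stands behind. z points along the lever, from the pivot out
- vase: White vase, 88 mm wide, 115 mm high, standing on the banding wheel in the hood, under the visor. Origin: its underside
- cup: White porcelain cup, 52 mm wide, 45 mm high, on the blue housing's back left corner, behind the lever. Origin: its underside
- gourd: White gourd vase, 100 mm wide, 170 mm high, on the table to the right of the hood. Origin: its underside
- bowl: Blue bowl, 100 mm wide, 35 mm high, on the table in front of the hood, on the right. Origin: its underside
- brush: Brush lying on the table in front of the hood, on the left. Origin: underside of its middle
- water: Clear bottle, 64 mm wide, 180 mm high, on the table, to the right, nearer the robot. Origin: its underside

How it is judged (in metres and radians):
On the way, in this order (a step that is already met when the one before it is completed fails the run):
1. the extraction lever stands in the green-marked middle notch (value of joint damper between 0.52 and 0.68 rad and velocity of joint damper between -0.1 and 0.1 rad/s), for 0.3 s.
2. the visor is held by its handle with the pointer level with the red clip (angle between the x axis of visor_pointer and the x axis of clip_mark, either way round below 0.06 rad and velocity of joint visor between -0.06 and 0.06 rad/s and contact force between the fingers and visor above 1 N and distance between the grasp point and visor_handle below 0.05 m), for 0.3 s.
At the end, for the whole second after the job is handed in: The fingers hold the visor by its handle (grasp point within 50 mm of the bar, more than 1 N on the visor), still, its angle within 0.06 rad of the red clip's (the pointer within the clip's 20 mm width), and the extraction lever stands in the green middle notch (0.52 to 0.68 rad) (all of step 2 and value of joint damper between 0.52 and 0.68 rad); the arm keeps its last pose, push and grip.
It fails at once if the visor is lifted while the extraction lever is not in its green notch (value of joint visor above 0.1 rad and not (value of joint damper between 0.45 and 0.75 rad)).
It fails at once if the red clip is shifted (distance of clip_mark from where it was at the start of the episode above 0.008 m).
It fails at once if the ware or tools around are shifted or knocked over (distance of any of vase, cup, gourd, bowl, brush, water from where it was at the start of the episode above 0.03 m or angle between any of vase, cup, gourd, bowl, water's own z axis and vertical above 0.5 rad).
It also fails if it takes over 45 s, if anything falls off the work surface, if the arm or the gripper's body presses on something with over 40 N, if the wrist force passes 120 N, or if a joint passes its speed limit or range.

## Working session

There is one attempt and no reset: what is moved stays moved. The work goes in short steps, Python scripts to look and compute and a tool call to move; the robot and the scene stay as the last step left them, time stands still between calls to the robot, and variables do not carry over. Pictures are saved under pics/ and viewed, at most 10 in all, crops included, and the job is handed in when it is done.

Besides the shell and the picture viewer there is one more tool, called after ">>>" as name(argument=value, ...) on one line, values as JSON. move_arm: Moves the arm, as the interface text tells. Shifts and turns lie within -1 to 1; 1 stands for 25 mm of shift or 4 degrees of turn. Its arguments: {"type":"object","properties":{"motion":{"type":"array","items":{"type":"array"}},"grip_force":{"type":"number"}},"required":["motion"]}

```bash
mkdir -p pics; python3 - <<'E'
from workcell import *
import cv2
for n in ("scene","top"):
    cv2.imwrite(f"pics/{n}0.png",grab_frame(n)); print(n,camera_info(n))
print(state())
E
```

```text
scene {'fx': 453.19167729219936, 'fy': 453.19167729219936, 'cx': 314.80660857336767, 'cy': 239.99267674234454, 'rvec': array([ 1.88021855,  1.68236672, -0.66634019]), 'tvec': array([  83.89435984, -292.11682375, 1435.93475425])}
top {'fx': 433.3035925614643, 'fy': 433.3035925614643, 'cx': 321.2433583026851, 'cy': 241.3312625039479, 'rvec': array([ 2.15427967, -2.18615257,  0.17147225]), 'tvec': array([-133.79422615,  531.33353695, 1265.46718609])}
{'time_s': 0.1, 'qpos': array([-7.16196891e+01,  1.83472224e+01,  8.96963073e+01, -2.01926941e-03,
        7.20437225e+01, -1.14590257e+00]), 'qvel': array([ 0.12785618, -0.02041328, -0.11613423, -0.01368131,  0.03236268,
        0.05120132]), 'effort': array([ 3.74051924e-04, -4.13333309e+01, -2.32510328e+01,  7.29280966e-02,
        4.21992433e-02, -5.10022744e-05]), 'ee_pos': array([ 192.04297306, -541.53066028,  213.23299099]), 'ee_rot': array([-1.79912727e+02,  1.74675496e-04,  1.95268376e+01]), 'force': array([-0.13459548,  0.10932374, -0.17309173]), 'torque': array([0.00747894, 0.00577866, 0.02971167]), 'gripper_force': 0.0, 'gripper_width': 91.47195137967813}
```

View pics/scene0.png

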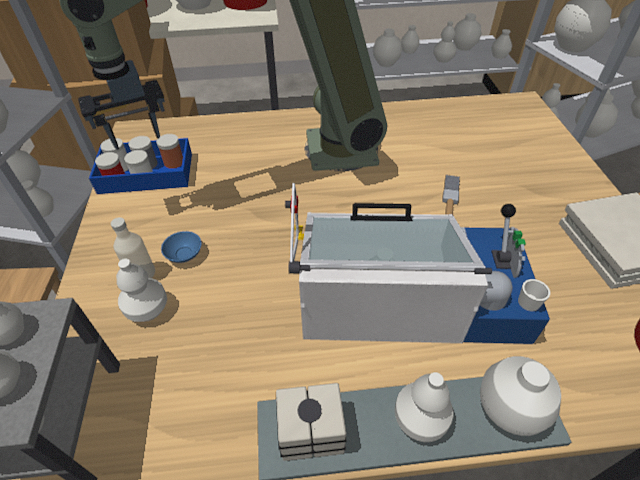

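View pics/top0.png

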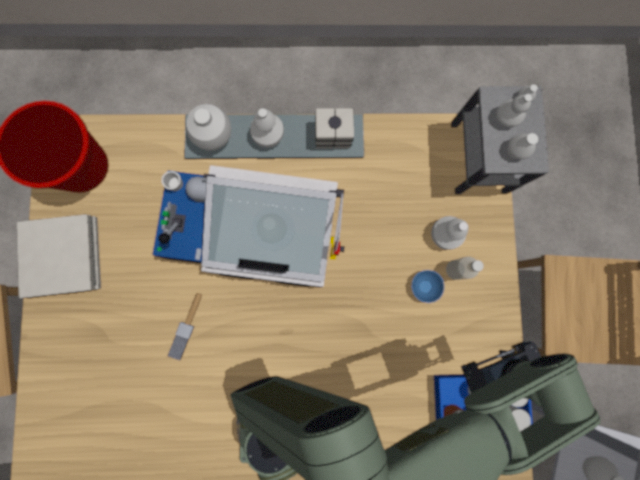

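The scene view, from behind the hood, shows the knob at about (508,210), the handle at (382,212) and the red clip near (290,204). In the top view the knob is at (164,240), the handle at (263,266) and the clip at (339,249). Next I'll measure these by mask and triangulate.

```bash
cat > h.py <<'E'
from workcell import *
import cv2, numpy as np
def cam(n):
    c=camera_info(n); K=np.array([[c['fx'],0,c['cx']],[0,c['fy'],c['cy']],[0,0,1]])
    R=cv2.Rodrigues(np.array(c['rvec']))[0]; return K,R,np.array(c['tvec'],float).reshape(3)
def ray(n,p):
    K,R,t=cam(n); d=R.T@np.linalg.inv(K)@np.array([p[0],p[1],1.]); return -R.T@t,d/np.linalg.norm(d)
def onz(n,p,z):
    o,d=ray(n,p); return o+d*(z-o[2])/d[2]
def tri(ps,pt):
    (a,u),(b,v)=ray('scene',ps),ray('top',pt)
    s=np.linalg.lstsq(np.c_[u,-v],b-a,rcond=None)[0]; p,q=a+s[0]*u,b+s[1]*v
    return (p+q)/2,np.linalg.norm(p-q)
def proj(n,P):
    K,R,t=cam(n); q=K@(R@np.asarray(P,float)+t); return q[:2]/q[2]
def blobs(im,box,f):
    x0,y0,x1,y1=box; m=f(im[y0:y1,x0:x1].astype(int)).astype(np.uint8)
    n,l,s,c=cv2.connectedComponentsWithStats(m,connectivity=8)
    return [(c[i]+[x0,y0],s[i]+[x0,y0,0,0,0]) for i in range(1,n) if s[i][4]>5]
black=lambda a:a.max(2)<60
red=lambda a:(a[...,2]>110)&(a[...,1]<70)&(a[...,0]<70)
yel=lambda a:(a[...,2]>150)&(a[...,1]>120)&(a[...,0]<70)
E
python3 - <<'E'
from h import *
s=cv2.imread('pics/scene0.png');t=cv2.imread('pics/top0.png')
for nm,im,bx in(('s',s,[('knob',(490,195,530,225),black),('han',(345,195,420,228),black),('red',(275,175,310,275),red),('yel',(275,175,310,275),yel)]),
 ('t',t,[('knob',(150,225,180,255),black),('han',(230,252,300,280),black),('red',(320,185,350,265),red),('yel',(320,185,350,265),yel)])):
    for k,b,f in bx: 
        for c,st in blobs(im,b,f): print(nm,k,c.round(1),st)
a=cv2.resize(s[170:280,265:345],None,fx=5,fy=5,interpolation=2);b=cv2.resize(t[180:280,310:360],None,fx=5.5,fy=5.5,interpolation=2)
H=np.zeros((550,a.shape[1]+b.shape[1],3),np.uint8);H[:a.shape[0],:a.shape[1]]=a;H[:b.shape[0],a.shape[1]:]=b
cv2.imwrite('pics/crop.png',H)
E
```

```text
s knob [507.9 210.2] [501 204  15  14 145]
s han [381.8 212. ] [351 203  61  18 568]
s yel [294.5 227.5] [294 226   2   4   8]
s yel [300.6 235.9] [298 232   6   8  35]
t knob [164.  238.4] [159 234  11  10  87]
t han [262.6 265.8] [239 260  49  12 363]
t red [337.4 249.9] [334 245   7  10  28]
t yel [331.9 241.7] [331 237   3  12  31]
t yel [332.6 256.7] [330 255   6   4  21]
```

View pics/crop.png

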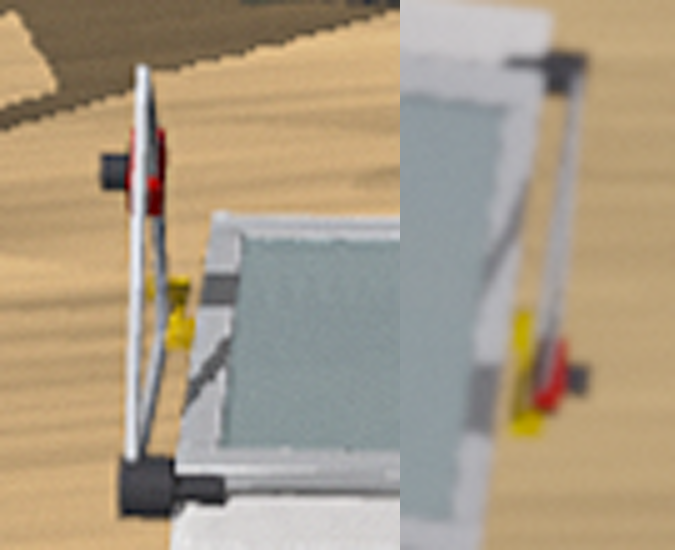

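The crop shows the red clip centred at about (294.4,204.4) in the scene view and (337,248.5) in the top view, with the yellow pointer well below it, so the visor is shut. Now I'll fit the hood pose and the clip angle.

```bash
python3 - <<'E'
from h import *
from scipy.optimize import least_squares
K,e1=tri((508,210.2),(164,238.4)); print('knob',K.round(1),e1)
# bar: middle of top edge of handle bar in scene / top
Hd,e2=tri((381.8,207),(263,266)); print('handle',Hd.round(1),e2)
kn=np.array([-56.5,260,194.5]);hl=np.array([-100.5,0,162.2])
Rz=lambda a:np.array([[np.cos(a),-np.sin(a),0],[np.sin(a),np.cos(a),0],[0,0,1]])
W=lambda q,p:Rz(q[2])@p+[q[0],q[1],0]
obs=[('scene',(508,210.2),kn),('top',(164,238.4),kn),('scene',(381.8,207),hl),('top',(263,266),hl)]
f=least_squares(lambda q:np.concatenate([proj(n,W(q,p))-np.array(u) for n,u,p in obs]),[600,0,0.]);q=f.x
print('hood',q,f.fun.round(1))
for p in ([120,-170,210],[120,170,210],[-125,170,113],[-125,-170,113]): print(p,proj('scene',W(q,np.array(p))).round(0),proj('top',W(q,np.array(p))).round(0))
n=Rz(q[2])[:,1]; hin=W(q,np.array([120,0,210.]))
for c,p in(('scene',(294.4,204.4)),('top',(337.4,249))):
    o,d=ray(c,p); P=o+d*((n@hin-186-n@o)/(n@d)); r=Rz(-q[2])@(P-hin)
    print(c,r.round(1),'r',np.hypot(r[0],r[2]),'th',np.arctan2(r[2],-r[0])+.392)
C,e=tri((294.4,204.4),(337.4,249));r=Rz(-q[2])@(C-hin);print(r,e,np.arctan2(r[2],-r[0])+.392)
for th in(.4,.5,.6,.7,.8):
    P=W(q,np.array([120-150*np.cos(th-.392),-186,210+150*np.sin(th-.392)]));print(th,proj('scene',P).round(1),proj('top',P).round(1))
np.save('q.npy',q)
E
```

```text
knob [522.2 274.  194.5] 0.9426630026619779
handle [448.7  20.7 163.6] 2.344241043254585
hood [ 5.48075095e+02  9.34526248e+00 -1.16765492e-01] [-0.2  0.  -0.2 -0.1 -0.5  0.3 -0.5  0.1]
[120, -170, 210] [302. 271.] [335. 188.]
[120, 170, 210] [487. 271.] [206. 175.]
[-125, 170, 113] [451. 215.] [202. 270.]
[-125, -170, 113] [307. 215.] [324. 282.]
scene [-120.4 -186.    56.2] r 132.89082848242504 th 0.8282330236485469
top [-173.4 -186.   121. ] r 211.40069986092334 th 1.0012579661223802
[-161.40687134 -190.71514047   17.61790631] 2.2139020496077833 0.5007217316626287
0.4 [296.3 214. ] [335.2 245.1]
0.5 [295.9 209. ] [335.6 244.1]
0.6 [295.6 204.5] [336.  242.5]
0.7 [295.1 200.5] [336.5 240.2]
0.8 [294.7 197.1] [337.1 237.4]
```

```bash
python3 - <<'E'
from h import *
q=np.load('q.npy')
Rz=lambda a:np.array([[np.cos(a),-np.sin(a),0],[np.sin(a),np.cos(a),0],[0,0,1]])
W=lambda p:Rz(q[2])@np.array(p)+[q[0],q[1],0]
s=cv2.imread('pics/scene0.png');t=cv2.imread('pics/top0.png')
for nm,im,b in(('s',s,(275,190,310,225)),('t',t,(325,235,350,262))):
  for k,f in(('dark',lambda a:a.max(2)<90),('red',lambda a:(a[...,2]-a[...,1]>70)&(a[...,2]-a[...,0]>70)&(a[...,1]<90)),('yel',lambda a:(a[...,2]>140)&(a[...,1]>110)&(a[...,0]<90))):
    for c,st in blobs(im,b,f): print(nm,k,c.round(1),st)
hin=W([120,0,210.])
for nm,a,b in(('knob',(287.6,204.2),(342.4,248.7)),('red',(294.4,204.4),(337.4,248.7)),('redtop',(294.4,196),(337.4,243)),('redtop',(294.4,213),(337.4,254.5))):
  C,e=tri(a,b);r=Rz(-q[2])@(C-hin);print(nm,r.round(1),e.round(1),np.hypot(r[0],r[2]),np.arctan2(r[2],-r[0])+.392)
# corners of clip for candidate th
for th in(.45,.5,.55,.6,.65):
  o=[]
  for y in(-181,-191):
   for r in(133,167):
    for d in(-.067,.067):
     P=W([120-r*np.cos(th+d-.392),y,210+r*np.sin(th+d-.392)]);o.append(np.r_[proj('scene',P),proj('top',P)])
  o=np.array(o);print(th,o.min(0).round(1),o.max(0).round(1))
a=-.392
print('ptr0',[proj(c,W([120-r*np.cos(a),-176,210+r*np.sin(a)])).round(1) for c in('scene','top') for r in (133,150,167)])
E
```

```text
s dark [296.  198.6] [295 190   3  17  25]
s dark [287.7 203.9] [285 201   6   7  33]
s dark [295.5 210.2] [294 208   4   5  16]
s red [295.4 208.5] [294 205   3   8  15]
t dark [341.5 248.5] [341 247   2   4   8]
t red [337.5 249.5] [334 243   6  11  31]
t yel [332.2 249.2] [329 236   9  24  81]
knob [-159.6 -203.8   19.9] 0.9 160.81557685161266 0.516374245285426
red [-160.7 -190.6   18.3] 2.2 161.74981595926602 0.5051853249221181
redtop [-150.3 -188.    50.9] 1.0 158.71378117376472 0.718265517221953
redtop [-171.9 -193.5  -17.3] 3.4 172.7289116394002 0.2917293602243882
0.45 [293.1 201.8 332.6 237.3] [299.1 220.7 338.1 251.9]
0.5 [292.9 199.3 332.7 236.5] [298.9 218.4 338.4 251.5]
0.55 [292.7 196.8 332.9 235.7] [298.7 216.2 338.6 251. ]
0.6 [292.5 194.5 333.2 234.7] [298.5 214.2 338.8 250.3]
0.65 [292.3 192.4 333.4 233.5] [298.3 212.2 339.1 249.4]
ptr0 [array([301.7, 240.6]), array([302. , 237.2]), array([302.3, 233.9]), array([331.3, 237.2]), array([330.6, 243.2]), array([329.9, 249.1])]
```

>>> move_arm(motion=[[80,[0.4,0.99,1],[0,0,-0.33]],[80,[0.4,0.99,1],[0,0,-0.33]],[80,[0.4,0.99,1],[0,0,-0.33]],[80,[0.4,0.99,1],[0,0,-0.33]],[80,[0.4,0.99,1],[0,0,-0.33]],[80,[0.4,0.99,1],[0,0,-0.33]],[80,[0.4,0.99,0],[0,0,-0.33]],[80,[0.4,0.99,0],[0,0,-0.33]],[80,[0.4,0.99,0],[0,0,-0.33]],[80,[0.4,0.99,0],[0,0,-0.33]],[80,[0.4,0.99,0],[0,0,-0.33]],[80,[0.4,0.99,0],[0,0,-0.33]],[80,[0.4,0.99,0],[0,0,-0.33]],[80,[0.4,0.99,0],[0,0,-0.33]],[80,[0.4,0.99,0],[0,0,-0.33]],[80,[0.4,0.99,0],[0,0,-0.33]],[80,[0.4,0.99,0],[0,0,-0.33]],[80,[0.4,0.99,0],[0,0,-0.33]],[80,[0.4,0.99,0],[0,0,-0.33]],[80,[0.4,0.99,0],[0,0,-0.33]]])

```text
time_s: 1.77
ee_pos: [392.2, -45.6, 363.7]
ee_rot: [180.0, 0.0, -6.9]
force: [0.3, -0.3, 0.1]
gripper_width: 80.0
gripper_force: 0.0
```

>>> move_arm(motion=[[80,[0.4,0.99,0],[0,0,0]],[80,[0.4,0.99,0],[0,0,0]],[80,[0.4,0.99,0],[0,0,0]],[80,[0.4,0.99,0],[0,0,0]],[80,[0.4,0.99,0],[0,0,0]],[80,[0.4,0.99,0],[0,0,0]],[80,[0.4,0.99,-0.4],[0,0,0]],[80,[0.4,0.99,-0.6],[0,0,0]],[80,[0.4,0.99,-0.8],[0,0,0]],[80,[0.4,0.99,-0.8],[0,0,0]],[80,[0.4,0.99,-0.8],[0,0,0]],[80,[0.4,0.99,-0.8],[0,0,0]],[80,[0.4,0.99,-0.6],[0,0,0]],[80,[0,0,0],[0,0,0]],[80,[0,0,0],[0,0,0]]])

```text
time_s: 3.02
ee_pos: [521.6, 275.3, 242.0]
ee_rot: [179.8, 0.2, -6.8]
force: [-0.5, -0.1, 1.1]
gripper_width: 80.1
gripper_force: 0.0
```

>>> move_arm(motion=[[80,[0,0,-0.8],[0,0,0]],[80,[0,0,-0.8],[0,0,0]],[80,[0,0,-0.64],[0,0,0]],[60,[0,0,0],[0,0,0]],[26,[0,0,0],[0,0,0]],[26,[0,0,0],[0,0,0]],[26,[0,0,0],[0,0,0]],[26,[0,0,0],[0,0,0]],[26,[0,0,0],[0,0,0]],[26,[0,0,0],[0,0,0]]], grip_force=12)

```text
time_s: 3.85
ee_pos: [522.4, 274.9, 188.6]
ee_rot: [-180.0, -0.0, -6.9]
force: [0.6, -0.1, -0.4]
gripper_width: 36.0
gripper_force: 0.0
```

>>> move_arm(motion=[[26,[0,0,0],[0,0,0]],[26,[0,0,0],[0,0,0]],[26,[0,0,0],[0,0,0]],[26,[0,0,0],[0,0,0]]])

```text
time_s: 4.18
ee_pos: [522.3, 274.9, 188.2]
ee_rot: [-180.0, -0.0, -6.9]
force: [-0.9, -0.6, 2.9]
gripper_width: 28.8
gripper_force: 12.0
```

>>> move_arm(motion=[[26,[0.34,-0.04,0.21],[0,0,0]],[26,[0.36,-0.04,0.17],[0,0,0]],[26,[0.37,-0.04,0.14],[0,0,0]],[26,[0.39,-0.05,0.1],[0,0,0]],[26,[0.39,-0.05,0.06],[0,0,0]],[26,[0.4,-0.05,0.02],[0,0,0]],[26,[0,0,0],[0,0,0]],[26,[0,0,0],[0,0,0]],[26,[0,0,0],[0,0,0]],[26,[0,0,0],[0,0,0]]])

```text
time_s: 5.02
ee_pos: [579.1, 266.8, 205.6]
ee_rot: [179.9, -0.1, -6.9]
force: [0.0, -4.7, 3.1]
gripper_width: 28.8
gripper_force: 12.0
```

```bash
python3 - <<'E'
from h import *
s=grab_frame('scene');t=grab_frame('top');cv2.imwrite('pics/s1.png',s);cv2.imwrite('pics/t1.png',t)
a=cv2.resize(s[150:300,440:580],None,fx=4,fy=4);cv2.imwrite('pics/c1.png',a)
E
```

```text
(no output)
```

View pics/c1.png

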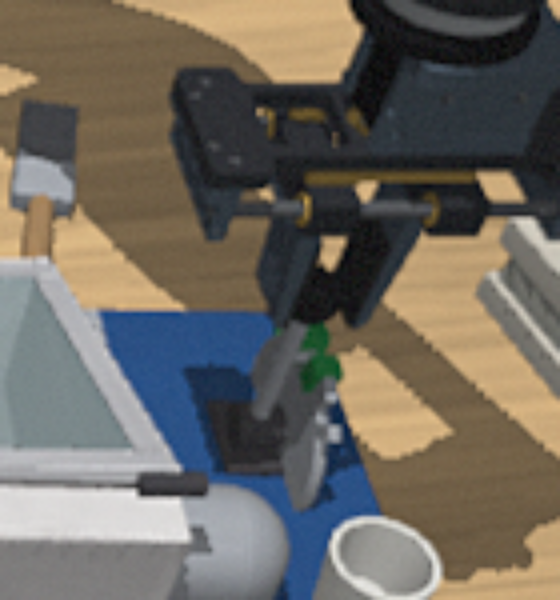

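The knob is held between the fingers and the lever stands upright by the green mark. I'll release it and go over to the handle.

>>> move_arm(motion=[[65,[0,0,0],[0,0,0]],[65,[0,0,0],[0,0,0]],[65,[0,0,0],[0,0,0]],[65,[0,0,0],[0,0,0]],[65,[0,0,1],[0,0,0]],[65,[0,0,1],[0,0,0]],[65,[0,0,1],[0,0,0]],[65,[0,0,1],[0,0,0]],[50,[-0.5,-0.81,0],[0,0,1]],[50,[-0.5,-0.81,0],[0,0,1]],[50,[-0.5,-0.81,0],[0,0,1]],[50,[-0.5,-0.81,0],[0,0,1]],[50,[-0.5,-0.81,0],[0,0,1]],[50,[-0.5,-0.81,0],[0,0,1]],[50,[-0.5,-0.81,0],[0,0,1]],[50,[-0.5,-0.81,0],[0,0,1]],[50,[-0.5,-0.81,0],[0,0,1]],[50,[-0.5,-0.81,0],[0,0,1]],[50,[-0.5,-0.81,0],[0,0,1]],[50,[-0.5,-0.81,0],[0,0,1]]])

```text
time_s: 6.78
ee_pos: [427.8, 24.6, 305.5]
ee_rot: [180.0, -0.1, 41.4]
force: [0.3, -0.7, -0.2]
gripper_width: 49.7
gripper_force: 0.0
```

>>> move_arm(motion=[[50,[0,0,0],[0,0,1]],[50,[0,0,0],[0,0,1]],[50,[0,0,0],[0,0,1]],[50,[0,0,0],[0,0,1]],[50,[0,0,0],[0,0,1]],[50,[0,0,0],[0,0,1]],[50,[0,0,0],[0,0,1]],[50,[0,0,0],[0,0,1]],[50,[0,0,0],[0,0,1]],[50,[0,0,0],[0,0,1]],[50,[0,0,0],[0,0,0.5]],[50,[0,0,-0.5],[-0.11,-0.93,0]],[50,[0,0,-0.6],[-0.11,-0.93,0]],[50,[0,0,-0.7],[-0.11,-0.93,0]],[50,[0,0,-0.7],[-0.11,-0.93,0]],[50,[0,0,-0.7],[-0.11,-0.93,0]],[50,[0,0,-0.6],[-0.11,-0.93,0]],[50,[0,0,0],[0,0,0]],[50,[0,0,0],[0,0,0]]])

```text
time_s: 8.37
ee_pos: [427.6, 25.4, 210.2]
ee_rot: [157.6, -0.0, 83.2]
force: [1.0, -0.1, 0.0]
gripper_width: 49.7
gripper_force: 0.0
```

```bash
python3 - <<'E'
from h import *
s=grab_frame('scene');t=grab_frame('top');cv2.imwrite('pics/s2.png',s);cv2.imwrite('pics/t2.png',t)
a=cv2.resize(s[130:300,270:560],None,fx=2.7,fy=2.7);cv2.imwrite('pics/c2.png',a); print(state()['qpos'])
for c,st in blobs(s,(485,190,535,225),black): print(c,st)
q=np.load('q.npy')
for th in (.5,.6,.7):
    a=th-.6;p=np.array([100*np.sin(a),260,112+100*np.cos(a)]);c,sn=np.cos(q[2]),np.sin(q[2])
    print(th,proj('scene',[c*p[0]-sn*p[1]+q[0],sn*p[0]+c*p[1]+q[1],p[2]]))
E
```

```text
[  5.41732166  -5.66018309 121.87952917  -6.91188369  41.77110693
  16.5602235 ]
[517.5  221.04] [510 217  16   8 100]
0.5 [516.68800722 220.21735918]
0.6 [518.19998657 223.58736878]
0.7 [519.57528399 227.35869699]
```

View pics/c2.png

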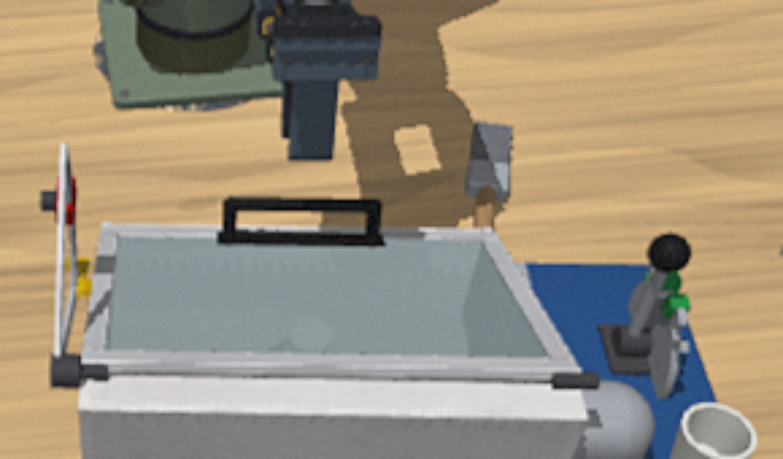

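The knob is at about (518,223.5), which matches 0.6 rad, so the lever is in the notch. The gripper stands above the handle; I'll descend and grip.

>>> move_arm(motion=[[50,[0.28,-0.05,-0.65],[0,0,0]],[50,[0.28,-0.05,-0.65],[0,0,0]],[50,[0.28,-0.05,-0.65],[0,0,0]],[50,[0.28,-0.05,-0.65],[0,0,0]],[50,[0,0,0],[0,0,0]],[5,[0,0,0],[0,0,0]],[5,[0,0,0],[0,0,0]],[5,[0,0,0],[0,0,0]],[5,[0,0,0],[0,0,0]],[5,[0,0,0],[0,0,0]],[5,[0,0,0],[0,0,0]],[5,[0,0,0],[0,0,0]],[5,[0,0,0],[0,0,0]],[5,[0,0,0],[0,0,0]],[5,[0,0,0],[0,0,0]]], grip_force=20)

```text
time_s: 9.72
ee_pos: [450.9, 20.2, 143.1]
ee_rot: [158.2, -0.0, 83.0]
force: [-12.5, 3.8, 4.2]
gripper_width: 11.5
gripper_force: 20.0
```

>>> move_arm(motion=[[5,[-0.2,0.02,0.43],[0.08,0.71,0]],[5,[-0.18,0.02,0.44],[0.08,0.71,0]],[5,[-0.08,0.01,0.44],[0.08,0.71,0]],[5,[-0.05,0.01,0.44],[0.08,0.71,0]],[5,[-0.03,0,0.44],[0.08,0.71,0]],[5,[-0.01,0,0.44],[0.08,0.71,0]],[5,[0.01,0,0.45],[0.08,0.71,0]],[5,[0.04,0,0.44],[0.08,0.71,0]],[5,[0.06,-0.01,0.44],[0.08,0.71,0]],[5,[0.08,-0.01,0.44],[0.08,0.71,0]],[5,[0,0,0],[0,0,0]],[5,[0,0,0],[0,0,0]],[5,[0,0,0],[0,0,0]]])

```text
time_s: 10.8
ee_pos: [445.5, 20.7, 255.1]
ee_rot: [-173.6, 0.2, 83.1]
force: [-4.7, -1.4, -1.9]
gripper_width: 11.5
gripper_force: 20.0
```

```bash
python3 - <<'E'
from h import *
s=grab_frame('scene');t=grab_frame('top');cv2.imwrite('pics/s3.png',s);cv2.imwrite('pics/t3.png',t)
a=cv2.resize(s[160:280,260:370],None,fx=4.5,fy=4.5,interpolation=2);b=cv2.resize(t[180:280,310:360],None,fx=5,fy=5.4,interpolation=2)
H=np.zeros((540,a.shape[1]+250,3),np.uint8);H[:,:a.shape[1]]=a;H[:b.shape[0],a.shape[1]:]=b;cv2.imwrite('pics/c3.png',H)
q=np.load('q.npy');c,sn=np.cos(q[2]),np.sin(q[2])
W=lambda p:np.array([c*p[0]-sn*p[1]+q[0],sn*p[0]+c*p[1]+q[1],p[2]])
for th in(.4,.45,.5,.55,.6):
    print(th,[proj(n,W([120-r*np.cos(th-.392),-176,210+r*np.sin(th-.392)])).round(1) for n in('scene','top') for r in(150,195)])
for nm,im,bx in(('s',s,(275,180,320,260)),('t',t,(322,220,350,265))):
  for cc,st in blobs(im,bx,lambda a:(a[...,2]>140)&(a[...,1]>110)&(a[...,0]<90)): print(nm,cc.round(1),st)
E
```

```text
0.4 [array([301.1, 214. ]), array([301.8, 199. ]), array([331.3, 244.7]), array([329.6, 261.9])]
0.45 [array([301. , 211.4]), array([301.6, 195.7]), array([331.5, 244.3]), array([329.8, 261.5])]
0.5 [array([300.8, 209. ]), array([301.4, 192.6]), array([331.7, 243.7]), array([330.1, 260.9])]
0.55 [array([300.7, 206.7]), array([301.3, 189.5]), array([331.9, 243. ]), array([330.3, 260.1])]
0.6 [array([300.5, 204.5]), array([301. , 186.6]), array([332.1, 242.1]), array([330.6, 259. ])]
s [298.7 194.7] [296 191   6  10  43]
s [299.1 212.2] [297 209   6   7  36]
t [332.7 238. ] [331 235   5   7  26]
t [333.5 254.7] [331 243   8  18  65]
```

View pics/c3.png

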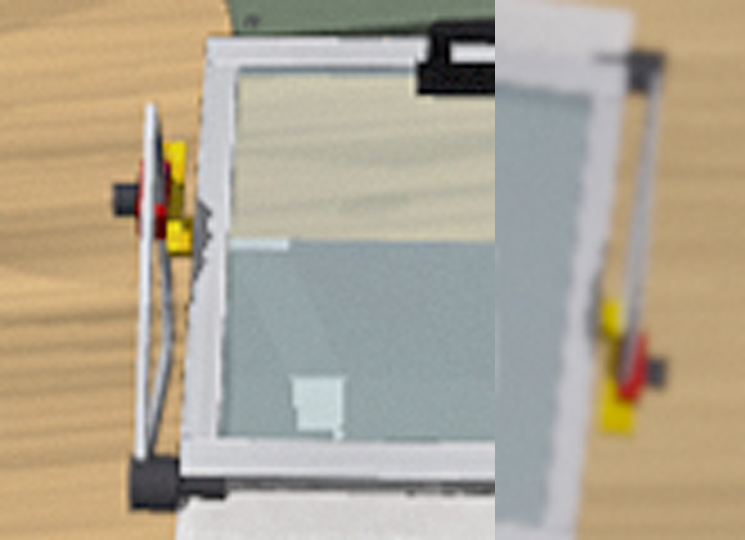

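The pointer's middle (scene row about 204, top row about 248) coincides with the clip's middle (204 and 248.2). I'll check both angles by triangulation.

```bash
python3 - <<'E'
from h import *
q=np.load('q.npy');c,sn=np.cos(q[2]),np.sin(q[2]);R=np.array([[c,-sn,0],[sn,c,0],[0,0,1]])
hin=R@[120,0,210.]+[q[0],q[1],0]
a=lambda p:np.array([260+p[0]/4.5,160+p[1]/4.5]); b=lambda p:np.array([310+(p[0]-495)/5,180+p[1]/5.4])
for nm,s,t in(('ptr mid',(179,199),(615,366)),('ptr out',(177,143),(617,432)),('ptr in',(182,255),(612,298)),('clip mid',(154,198),(632,368)),('clip out',(154,158),(632,403)),('clip in',(154,238),(632,333)),('knob',(126,199),(657,373))):
  C,e=tri(a(s),b(t));r=R.T@(C-hin);print(nm,r.round(1),e.round(1),np.hypot(r[0],r[2]).round(1),(np.arctan2(r[2],-r[0])+.392).round(3))
# grasp geometry
S=state();T=cv2.Rodrigues(np.zeros(3))[0]
ro,pi,ya=np.radians(S['ee_rot']);from scipy.spatial.transform import Rotation as Ro
z=Ro.from_euler('xyz',[ro,pi,ya]).as_matrix()[:,2];g=R.T@(S['ee_pos']-19*z-hin)
print('grasp',g.round(1),np.hypot(g[0],g[2]),np.arctan2(g[2],-g[0])-np.arctan2(40,222)+.392)
print(S['force'],S['qvel'].round(2),S['gripper_force'])
E
```

```text
ptr mid [-159.5 -180.6   19.9] 4.4 160.7 0.516
ptr out [-191.  -183.3   25.9] 6.3 192.8 0.527
ptr in [-126.8 -177.2   16.4] 2.2 127.9 0.521
clip mid [-159.6 -190.6   20.5] 1.7 160.9 0.52
clip out [-177.  -191.3   29.2] 2.5 179.4 0.555
clip in [-141.9 -189.9   12.3] 0.9 142.4 0.478
knob [-160.4 -203.6   19.1] 1.8 161.6 0.51
grasp [-221.1   -0.6   64. ] 230.17889235344668 0.4954529095026672
[-6.01117086 -0.66078827 -2.30166795] [ 0.16 -0.06  0.07 -0.03 -0.08 -0.02] 19.973603188991547
```

Pointer and clip both measure about 0.52 rad. I'll hold briefly, then hand in.

>>> move_arm(motion=[[5,[0,0,0],[0,0,0]],[5,[0,0,0],[0,0,0]],[5,[0,0,0],[0,0,0]],[5,[0,0,0],[0,0,0]],[5,[0,0,0],[0,0,0]],[5,[0,0,0],[0,0,0]],[5,[0,0,0],[0,0,0]],[5,[0,0,0],[0,0,0]]])

```text
time_s: 11.57
ee_pos: [445.5, 20.7, 255.2]
ee_rot: [-173.7, 0.2, 83.1]
force: [-4.9, -1.7, -1.4]
gripper_width: 11.8
gripper_force: 20.0
```

```bash
python3 -c "
from workcell import *
print(job_done())"
```

```text
the job is handed in; nothing more can be done
None
```

I handed the job in at about 11.6 s of the 45 s: the lever is in its green middle notch (about 0.6 rad), and the gripper holds the visor by its handle with pointer and clip both measuring about 0.52 rad; no verdict was returned.

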